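Short spin in the bench microcentrifuge

TASK

Give the four loaded tubes a short spin in the bench microcentrifuge: switch the machine on at its red mains rocker, then push its open lid down until the catch holds it shut, then press the blue short-spin key and keep it down. Grasp and lift nothing, only push and press: press no other key, keep your fingers off the rotor, and leave the things standing round the machine where they are. The machine spins only as long as the key is held, so finish with the blue key still pressed down.

Things in the scene. Friction and masses are not known exactly. Their poses are not given: they have to be found in the camera images.
- centrifuge: bench microcentrifuge, off-white, standing fixed: 250 (x) x 210 (y) x 121 mm high with the lid shut. Origin: centre of its underside, on the bench; its front faces its own -x, z is up. Its front part is a sloping dark control panel; behind it lies the bowl with the rotor, under the lid, which is hinged at the back.
- panel_mid (a point): middle of the control panel, 88 mm above the bench; axes as the machine's. The panel rises from 76 mm high at the front edge to 100 mm high 84 mm further back: 16 degrees (0.278 rad). On it from left (+y) to right: grey-white lid-release key (y = +66 mm), green start key (+22), blue short-spin key (-22), red mains rocker in a black frame (-74); a display above the keys.
- rocker_far_end (a point): point on top of the far (upslope) half of the red mains rocker, 14 mm from its pivot, 11 mm proud of the panel when off, 5 mm when on; it turns with the rocker. The rocker is 36 mm long up the slope, 21 mm wide. When off the point's axes are the panel's: x up the slope, z out of the panel. Pressing this half towards the panel switches on.
- rocker (a joint): mains rocker, rad: 0 = off (far half raised), 0.4 = on (far half down, near half raised). A spring snaps it over past the middle and holds it at either end; 3 to 4 N on the far half moves it.
- lid (a joint): angle of the lid, rad: 0 = shut, grows as it opens (1.05 at most). The open lid stays where it stands. Pushing it down takes 2 to 4 N at its front edge, rising to about 8 N in the last 10 mm, where a spring catch snaps over a bar under its front edge; pushed right down it stays shut within 0.01. Let go before the catch snaps, it springs up again to about 0.3.
- lid_hinge (a point): middle of the lid's hinge line, which runs along the machine's y at the back, 110 mm above the bench; axes as the machine's
- lid_press (a point): point on the top of the lid, mid-width, 13 mm behind its front edge: seen from the hinge 139 mm forward (-x) and 11 mm up in the lid's axes; 121 mm above the bench when shut. Axes: the machine's when shut; they lean with the lid (z out of it). The lid is an off-white slab 149 x 204 x 19 mm with a dark round window and a tab 66 mm wide, standing out 13 mm, at its front edge.
- short_key_top (a point): middle of the top of the blue short-spin key (20 mm up the slope x 24 mm wide, white double chevron), 6 mm proud of the panel; its x points up the slope, its z out of the panel; the key is pressed along -z.
- short_key (a joint): travel of the blue short-spin key, m: 0 = up, 0.004 = fully down; sprung: 1.3 N to start, 4 N fully down; it comes up when let go. It counts as pressed from 0.0025.
- start_key_top (a point): middle of the top of the green start key, same size and height as the blue one; not to be pressed
- start_key (a joint): travel of the green start key, m: 0 = up, 0.004 = down
- open_key_top (a point): middle of the top of the grey-white lid-release key, same size and height as the blue one; not to be pressed
- open_key (a joint): travel of the grey-white lid-release key, m: 0 = up, 0.004 = down
- rotor: dark rotor with four capped tubes in the bowl, 118 mm across, below the rim of the bowl; its origin lies on its axis at bench height. Fixed; not to be touched.
- tube_rack: clear rack with four orange-capped tubes, 60 x 128 x 124 mm high, standing loose beside the machine, left or right; origin at the centre of its underside
- tip_box: orange pipette-tip box with a clear lid, 86 x 121 x 73 mm high, standing loose on the machine's other side; origin at the centre of its underside
- lab_timer: small white bench timer, 64 x 68 x 23 mm high, lying loose in front of the left part of the machine; origin at the centre of its underside

How it is judged (in metres and radians):
On the way, in this order (a step that is already met when the one before it is completed fails the run):
1. the red mains rocker is switched on (value of joint rocker above 0.3 rad), for 0.2 s.
2. the lid is pushed shut and the catch holds it with the fingers off the machine (value of joint lid below 0.03 rad and value of joint rocker above 0.3 rad and contact force between the arm and centrifuge below 0.2 N), for 0.2 s.
3. the blue short-spin key is held down with the lid shut and the power on (value of joint short_key above 0.0025 m and value of joint lid below 0.03 rad and value of joint rocker above 0.3 rad), for 0.3 s.
At the end, for the whole second after the job is handed in: The fingers hold the blue short-spin key down (at least 2.5 of its 4 mm, with more than 1 N on the machine), the rocker is on (over 0.3 rad), the lid is shut and held by its catch (under 0.03 rad), and the green and grey-white keys are up (all of step 3 and contact force between the fingers and centrifuge above 1 N and value of joint each of start_key, open_key below 0.001 m); the arm keeps its last pose, push and grip.
It fails at once if the short-spin key is pressed before the power is on and the lid is shut (value of joint short_key above 0.0015 m and (value of joint lid above 0.06 rad or value of joint rocker below 0.2 rad)).
It fails at once if the green start key or the grey-white lid-release key is pressed (value of joint any of start_key, open_key above 0.002 m).
It fails at once if the lid is lifted further open instead of being pushed shut (value of joint lid above 0.95 rad).
It fails at once if the rotor is touched (contact force between the arm and rotor above 0.5 N).
It fails at once if the tube rack, the tip box or the timer is shifted, lifted or carried (distance of any of tube_rack, tip_box, lab_timer from where it was at the start of the episode above 0.015 m).
It also fails if it takes over 48 s, if anything falls off the work surface, if the arm or the gripper's body presses on something with over 40 N, if the wrist force passes 120 N, or if a joint passes its speed limit or range.

ROBOT

A 7-joint arm with a two-finger parallel gripper is mounted at the origin on a cart in front of the work surface, level with it; the furniture and walls round the work are solid. World frame = base frame: x ahead of the robot, y to its left, z up, the work surface at z = 0. Lengths are in m, angles in degrees, forces in N, time in s.
With the tool pointing down it reaches from about 0.425 to 0.875 m from the base axis. Payload 4.7 kg.
Tool frame: the origin (TCP) lies midway between the tips of the shut fingers; the grasp point (between the pads) lies 19 mm behind it; z points along the fingers, y is the line along which they close (so a half turn about z gives the same grasp; the last joint's range is limited). The gripper opens to 87 mm and grips with 3 to 60 N. Pads are 19 mm wide; open, the fingers measure 117 mm over their backs; the gripper's body (75 mm by 190 mm) begins 51 mm behind the grasp point.
Start: joints at [-67.431, 18.392, -4.016, 83.108, 1.295, 78.541, -3.26], TCP at [0.241, 0.604, 0.223] pointing down, gripper open.
Joint ranges: [-163.93, 163.93], [-17.29, 119.83], [-79.2, 71.16], [3.27, 140.29], [-89.18, 269.18], [5.43, 117.66], [-154.24, 154.24]. Speed limits (degrees/s): [147.25, 147.25, 180, 180, 180, 180, 180].

INTERFACE

Orientations are given as [roll, pitch, yaw] about the fixed x, y, z axes, in that order (R = Rz(yaw) Ry(pitch) Rx(roll)).
In Python, from cell import env gives the robot as it stands.
- The arm moves only by the tool step_arm, never from a script. Its argument "moves" is a list of rows, each an object with "dp": the shift along the tool's x, y, z in mm, a list of three; "dr": the turn, a rotation vector about the tool's x, y, z in rad, a list of three; "fingers": the closure, from 0 (fully open) to 1 (shut). In form: [{"dp": [dx, dy, dz], "dr": [ax, ay, az], "fingers": fingers}, ...]. A call has exactly 5 rows; each row shifts and turns the commanded pose from where the row before left it, along the tool's axes as they then stand; what a row does not reach is not made up. A row lasts 1/8 s, in which the tool goes at most 62.5 mm and 10.7 degrees, less where a joint would pass 70% of its speed; a pose out of reach is approached as far as the arm can. A call with a gripper value outside its range is refused whole. The fingers move at their own pace and stop on an object; "squeeze" is the grip in N (left out, the last holds). Time passes only in rows, so rows that do not move let the fingers close, or fill a call up. It gives the time, the measured TCP pose, the force, the opening and the grip force at its end, in the units of the state.
- env.get_obs(): the state, without advancing time (a new reading comes with each control period).
- env.read_camera(name): name is "scene" or "side" or "wrist"; returns the picture (384x512x3 uint8, red, green, blue); there is no depth.
- env.camera_model(name): a dict with "fx", "fy", "cx", "cy" (pixels), "R" (3x3) and "t" (3): a world point X has camera coordinates R X + t. Camera axes: x right, y down, z forward; pixel columns grow to the right and rows downward; lengths in m; the calibration is good to about 2 mm. A picture is of the moment at which its call begins: read the wrist's pose just before it. camera_model takes no time and is no camera call; for the wrist camera it gives the pose at the moment of the call.
- env.sign_off(): hands the job in; it is judged then, once.
The state is a dict: "time_s": time; "qpos": joint angles; "joint_velocities": joint speeds; "effort": joint torques, N m; "tool_pos": TCP position; "tool_rot": TCP orientation; "force": force on the tool from outside, world axes, zero at the start; "wrist_torque": the same for the moment, N m; "grip_width": finger opening in m; "grasp_force": force on a finger pad.
Only numpy, scipy, OpenCV 4.12 (cv2) and the standard library are available. Lean on these libraries where they do the work, as an engineer would, in place of code of your own. Each camera call takes 0.05 s, during which the arm holds its last target. There are 200 camera calls.

## Working session

There is one attempt and no reset: what is moved stays moved. The work goes in short steps, Python scripts to look and compute and a tool call to move; the robot and the scene stay as the last step left them, time stands still between calls to the robot, and variables do not carry over. Pictures are saved under pics/ and viewed, at most 10 in all, crops included, and the job is handed in when it is done.

Besides the shell and the picture viewer there is one more tool, called in YAML: its name, and indented under it one key for each argument. step_arm: Moves the arm, as the interface text tells. Its arguments: {"type":"object","properties":{"moves":{"type":"array","items":{"type":"object","properties":{"dp":{"type":"array","items":{"type":"number"}},"dr":{"type":"array","items":{"type":"number"}},"fingers":{"type":"number"}}}},"squeeze":{"type":"number"}},"required":["moves"]}

```bash
mkdir -p pics
python3 - <<'E'
from cell import env
import cv2
for n in ("scene","side"):
    im=env.read_camera(n); cv2.imwrite(f"pics/{n}0.png",cv2.resize(im[:,:,::-1],(800,600),interpolation=cv2.INTER_CUBIC))
    m=env.camera_model(n); print(n,m)
o=env.get_obs();print(o["time_s"],o["tool_pos"],o["tool_rot"],o["force"])
E
```

```text
scene {'fx': 386.5638356565164, 'fy': 386.5638356565164, 'cx': 255.13057454304897, 'cy': 194.6321870536479, 'R': array([[ 0.51875633, -0.85487739, -0.00874759],
       [-0.61300612, -0.36481302, -0.70081022],
       [ 0.59591558,  0.36891206, -0.71329413]]), 't': array([-0.31698663,  0.46171068,  0.54435127])}
side {'fx': 474.80869750142057, 'fy': 474.80869750142057, 'cx': 256.2517564735831, 'cy': 197.3300841424049, 'R': array([[-0.99968976,  0.01313498,  0.02116278],
       [-0.01196599,  0.49191174, -0.87056284],
       [-0.02184505, -0.87054598, -0.49160196]]), 't': array([0.61763807, 0.08116088, 1.30302219])}
0.1 [0.24086527 0.60319939 0.22156253] [-1.79902917e+02  7.56547036e-03  1.58239914e+02] [-0.25002098  0.914088   -0.86001414]
```

View pics/scene0.png

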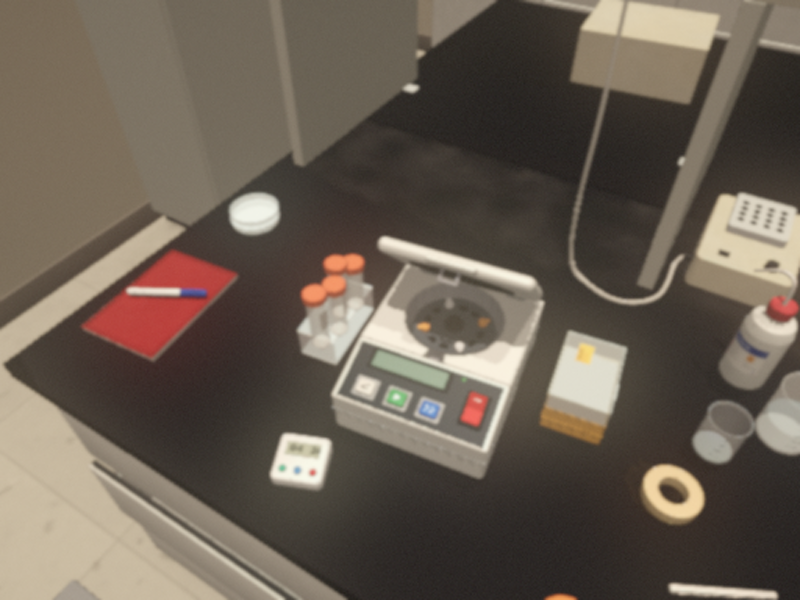

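View pics/side0.png

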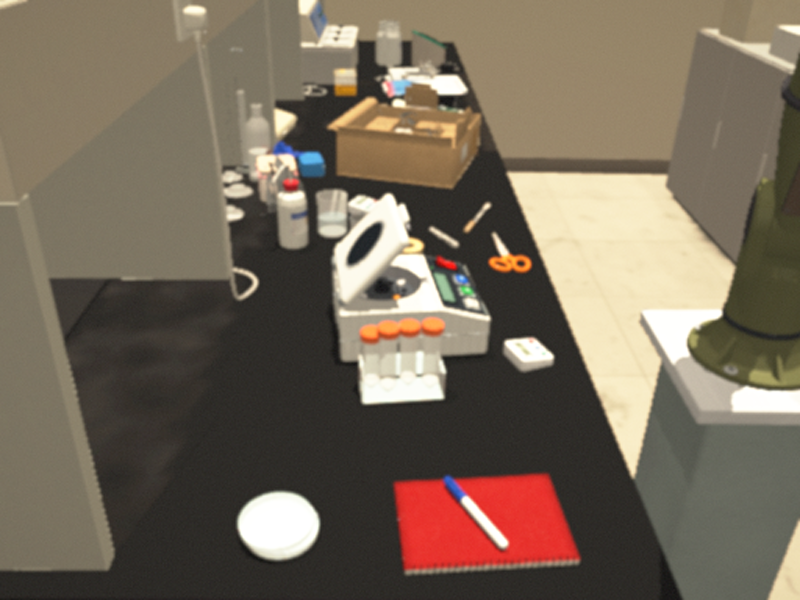

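The scene shows the machine front facing the robot, lid open. Keys at about (366,387), (397,398), (429,410); rocker (474,408). The rack is on the left, the tip box on the right and the timer at front left. I'll enlarge for exact pixels.

Run:
```python
from cell import env
import cv2
im=env.read_camera("scene")[150:310,190:360,::-1]
im=cv2.resize(im,None,fx=4.6,fy=3.7*1,interpolation=cv2.INTER_CUBIC) if 0 else cv2.resize(im,None,fx=3.75,fy=3.75,interpolation=cv2.INTER_CUBIC)
for k in range(0,170,20): cv2.putText(im,str(190+k),(int(k*3.75),10),0,.35,(0,255,255)); cv2.line(im,(int(k*3.75),12),(int(k*3.75),18),(0,255,255))
for k in range(0,160,20): cv2.putText(im,str(150+k),(0,int(k*3.75)+4),0,.35,(0,255,255))
cv2.imwrite("pics/crop.png",im)
```

```text
(no output)
```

View pics/crop.png

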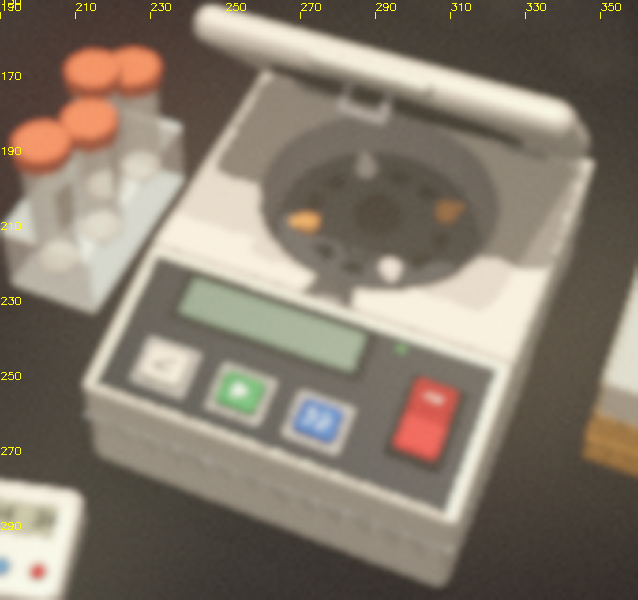

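```bash
cat > h.py <<'E'
import numpy as np
from cell import env
def proj(m,X):
    c=m["R"]@np.asarray(X).T+m["t"][:,None]; return np.c_[m["fx"]*c[0]/c[2]+m["cx"],m["fy"]*c[1]/c[2]+m["cy"]]
def panel(s,y,h):
    a=0.278; return [-.083+s*np.cos(a)-h*np.sin(a), y, .088+s*np.sin(a)+h*np.cos(a)]
def world(p,P):
    c,s=np.cos(p[2]),np.sin(p[2]); P=np.asarray(P)
    return np.c_[p[0]+c*P[:,0]-s*P[:,1],p[1]+s*P[:,0]+c*P[:,1],P[:,2]]
E
python3 - <<'E'
from h import *
from scipy.optimize import least_squares
m=env.camera_model("scene")
px=np.array([(165,364),(240,391),(318,420),(427,418),(88,385),(450,521),(441,587)])/3.75+[190,150]
def pts(p): return [panel(p[3],.066,.006),panel(p[3],.022,.006),panel(p[3],-.022,.006),panel(p[4],-.074,.007),[-.125,.105,.076],[-.125,-.105,.076],[-.125,-.105,0]]
f=lambda p:(proj(m,world(p,pts(p)))-px).ravel()
r=least_squares(f,[.6,0,0,0,0],loss="soft_l1")
p=r.x;print(p,np.degrees(p[2]));print(f(p).reshape(-1,2).round(2))
W=world(p,[panel(p[4]+.014,-.074,.011),panel(p[3],-.022,.006)]);print(W)
# lid
e=np.array([(205,12),(575,110)])/3.75+[190,150]
for th in np.arange(.5,1.0,.1):
  L=[[.111-.150*np.cos(th)-.009*np.sin(th),y,.110+.15*np.sin(th)+.009*np.cos(th)] for y in(.1,-.1)]
  print(th,(proj(m,world(p,L))-e).round(1).ravel(), world(p,L).mean(0))
# side: left lid top corner as seen, keys
s=env.camera_model("side");print((proj(s,world(p,pts(p)))*1.5625).round())
for th in np.arange(.5,1.0,.1):print(th,(proj(s,world(p,[[.111-.152*np.cos(th)-.009*np.sin(th),y,.110+.152*np.sin(th)+.009*np.cos(th)] for y in(.1,-.1)]))*1.5625).round().ravel())
print((proj(s,world(p,[[.111,.1,.11],[.125,.105,.1]]))*1.5625).round())
E
```

```text
[ 0.60798901 -0.07322151  0.12640096 -0.02133895 -0.00149079] 7.242241437576183
[[-0.4  -0.1 ]
 [-0.22 -0.02]
 [-0.15 -0.21]
 [-0.06 -0.02]
 [-1.37 -1.1 ]
 [ 2.1  -0.19]
 [ 0.82  2.33]]
[[ 0.54391826 -0.15595864  0.10201061]
 [ 0.50643518 -0.10830374  0.08791353]]
0.5 [-11.   26.4 -10.5  30.5] [ 0.58323587 -0.0763671   0.18981207]
0.6 [-9.7 19.5 -8.5 23.2] [ 0.59024955 -0.07547581  0.20212439]
0.7 [-8.1 12.5 -6.3 15.7] [ 0.59854071 -0.07442219  0.21351623]
0.7999999999999999 [-6.2  5.5 -4.   8.2] [ 0.6080265  -0.07321675  0.22387377]
0.8999999999999999 [-4.  -1.4 -1.7  0.7] [ 0.61861214 -0.07187154  0.23309353]
[[473. 302.]
 [467. 289.]
 [462. 278.]
 [447. 263.]
 [489. 318.]
 [463. 264.]
 [460. 298.]]
0.5 [434. 258. 414. 210.]
0.6 [430. 251. 411. 204.]
0.7 [425. 244. 406. 198.]
0.7999999999999999 [419. 238. 401. 193.]
0.8999999999999999 [412. 233. 395. 188.]
[[348. 306.]
 [340. 314.]]
```

Fit is consistent: key residuals are under 0.5 px, and the side view agrees to 2 px. The machine sits at (0.608, -0.073) with yaw 7.2°, and the lid is at about 0.87 rad. Next I orient the tool square to the panel and shut the fingers.

step_arm:
  moves:
    - {"dp": [0, 0, 0], "dr": [0, 0, -0.169], "fingers": 1}
    - {"dp": [0, 0, 0], "dr": [0, 0, -0.169], "fingers": 1}
    - {"dp": [0, 0, 0], "dr": [0, 0, -0.168], "fingers": 1}
    - {"dp": [0, 0, 0], "dr": [0, -0.139, 0], "fingers": 1}
    - {"dp": [0, 0, 0], "dr": [0, -0.139, 0], "fingers": 1}
  squeeze: 20

```text
time_s: 0.78
tool_pos: [0.2418, 0.6037, 0.2226]
tool_rot: [180.0, 16.2, -172.9]
force: [0.2, 0.0, 0.3]
grip_width: 0.0449
grasp_force: 0.0
```

```bash
cat >> h.py <<'E'
from scipy.spatial.transform import Rotation as Ro
p=np.array([0.60799,-0.07322,0.12640]); SK=-.02134; SR=-.00149
def delta(Wt,lid=None):
    o=env.get_obs(); R=Ro.from_euler("xyz",o["tool_rot"],degrees=True)
    Rt=Ro.from_euler("z",p[2])*Ro.from_matrix(np.array([[-1,0,0],[0,1,0],[0,0,-1.]]))*Ro.from_rotvec([0,-.278,0])
    print("t",round(o["time_s"],2),"pos",o["tool_pos"].round(4),"rot",np.round(o["tool_rot"],1),"F",np.round(o["force"],1),"w",round(o["grip_width"],4))
    print("dp mm",(R.inv().apply(np.asarray(Wt)-o["tool_pos"])*1e3).round(1),"dr",(R.inv()*Rt).as_rotvec().round(3))
E
python3 - <<'E'
from h import *
W=world(p,[panel(SR+.016,-.074,.06)])[0];print(W);delta(W)
E
```

```text
[ 0.53248785 -0.15740973  0.1496784 ]
t 0.78 pos [0.2418 0.6037 0.2226] rot [ 180.    16.2 -172.9] F [0.2 0.  0.3] w 0.0449
dp mm [-165.8 -791.4  123.4] dr [ 0.     0.004 -0.002]
```

step_arm:
  moves:
    - {"dp": [-11, -52, 6], "dr": [0, 0, 0], "fingers": 1}
    - {"dp": [-11, -52, 6], "dr": [0, 0, 0], "fingers": 1}
    - {"dp": [-11, -52, 6], "dr": [0, 0, 0], "fingers": 1}
    - {"dp": [-11, -52, 6], "dr": [0, 0, 0], "fingers": 1}
    - {"dp": [-11, -52, 6], "dr": [0, 0, 0], "fingers": 1}

```text
time_s: 1.4
tool_pos: [0.3348, 0.3516, 0.2086]
tool_rot: [180.0, 15.9, -172.8]
force: [0.6, -0.4, -0.3]
grip_width: 0.0018
grasp_force: 0.0
```

step_arm:
  moves:
    - {"dp": [-11, -52, 6], "dr": [0, 0, 0], "fingers": 1}
    - {"dp": [-11, -52, 6], "dr": [0, 0, 0], "fingers": 1}
    - {"dp": [-11, -52, 6], "dr": [0, 0, 0], "fingers": 1}
    - {"dp": [-11, -52, 6], "dr": [0, 0, 0], "fingers": 1}
    - {"dp": [-11, -52, 6], "dr": [0, 0, 0], "fingers": 1}

```text
time_s: 2.02
tool_pos: [0.4209, 0.1528, 0.1961]
tool_rot: [-179.9, 15.5, -172.6]
force: [0.9, 0.1, -0.2]
grip_width: 0.0001
grasp_force: 0.0
```

Run:
```python
from h import *
W=world(p,[panel(SR+.016,-.074,.06)])[0];delta(W)
```

```text
t 2.02 pos [0.4209 0.1528 0.1961] rot [-179.9   15.5 -172.6] F [ 0.9  0.1 -0.2] w 0.0001
dp mm [ -55.5 -322.    64.1] dr [-0.001 -0.008  0.003]
```

step_arm:
  moves:
    - {"dp": [-9, -48, 6], "dr": [0, 0, 0], "fingers": 1}
    - {"dp": [-9, -48, 6], "dr": [0, 0, 0], "fingers": 1}
    - {"dp": [-9, -48, 6], "dr": [0, 0, 0], "fingers": 1}
    - {"dp": [-9, -48, 6], "dr": [0, 0, 0], "fingers": 1}
    - {"dp": [-9, -48, 6], "dr": [0, 0, 0], "fingers": 1}

```text
time_s: 2.65
tool_pos: [0.5021, -0.0805, 0.1793]
tool_rot: [-179.9, 15.4, -172.8]
force: [0.7, 0.5, 0.0]
grip_width: 0.0002
grasp_force: 0.0
```

step_arm:
  moves:
    - {"dp": [0, -40, 5], "dr": [0, 0, 0], "fingers": 1}
    - {"dp": [0, -30, 5], "dr": [0, 0, 0], "fingers": 1}
    - {"dp": [0, 0, 0], "dr": [0, 0, 0], "fingers": 1}
    - {"dp": [0, 0, 0], "dr": [0, 0, 0], "fingers": 1}
    - {"dp": [0, 0, 0], "dr": [0, 0, 0], "fingers": 1}

```text
time_s: 3.28
tool_pos: [0.5134, -0.1467, 0.1699]
tool_rot: [-179.9, 15.4, -172.6]
force: [-0.4, 0.1, 0.2]
grip_width: 0.0006
grasp_force: 0.0
```

Run:
```python
from h import *
W=world(p,[panel(SR+.016,-.074,.03)])[0];delta(W)
```

```text
t 3.27 pos [ 0.5134 -0.1467  0.1699] rot [-179.9   15.4 -172.6] F [-0.4  0.1  0.2] w 0.0006
dp mm [-11.8 -13.   54.2] dr [-0.001 -0.009  0.002]
```

step_arm:
  moves:
    - {"dp": [-6, -7, 14], "dr": [0, -0.009, 0.002], "fingers": 1}
    - {"dp": [-6, -6, 14], "dr": [0, 0, 0], "fingers": 1}
    - {"dp": [0, 0, 14], "dr": [0, 0, 0], "fingers": 1}
    - {"dp": [0, 0, 12], "dr": [0, 0, 0], "fingers": 1}
    - {"dp": [0, 0, 0], "dr": [0, 0, 0], "fingers": 1}

```text
time_s: 3.9
tool_pos: [0.5402, -0.1571, 0.1195]
tool_rot: [-180.0, 15.8, -172.8]
force: [0.0, 0.2, 0.5]
grip_width: 0.0003
grasp_force: 0.0
```

Run:
```python
from h import *
import cv2
W=world(p,[panel(SR+.016,-.074,.011)])[0]
im=env.read_camera("scene")[150:310,200:370,::-1]; delta(W)
im=cv2.resize(im,None,fx=3.75,fy=3.75,interpolation=cv2.INTER_CUBIC);cv2.imwrite("pics/c2.png",im)
```

```text
t 3.95 pos [ 0.5407 -0.1574  0.1204] rot [-180.    15.9 -172.9] F [-0.4 -0.5  0.2] w 0.0002
dp mm [-0.2  1.1 18.7] dr [-0.001 -0.001 -0.002]
```

View pics/c2.png

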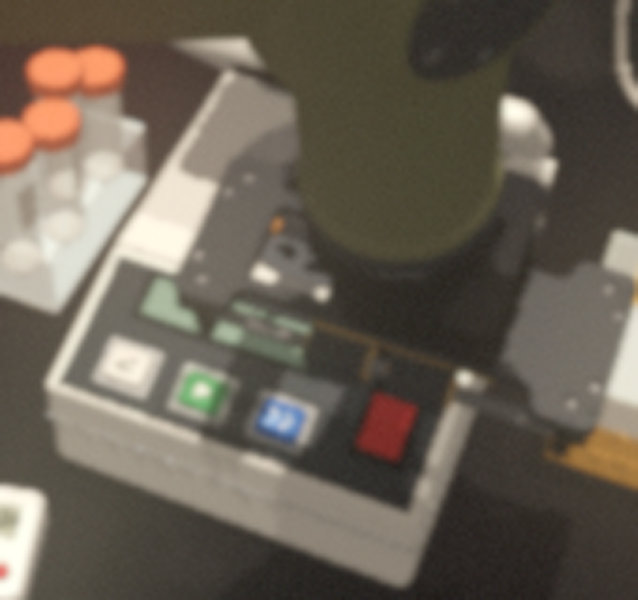

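The gripper stands over the rocker's far half, with the near half visible at (388,425) and the fingers clear of the lid. Next I press.

step_arm:
  moves:
    - {"dp": [0, 1, 7], "dr": [0, 0, 0], "fingers": 1}
    - {"dp": [0, 0, 6], "dr": [0, 0, 0], "fingers": 1}
    - {"dp": [0, 0, 4], "dr": [0, 0, 0], "fingers": 1}
    - {"dp": [0, 0, 2], "dr": [0, 0, 0], "fingers": 1}
    - {"dp": [0, 0, 0], "dr": [0, 0, 0], "fingers": 1}

```text
time_s: 4.58
tool_pos: [0.5462, -0.1561, 0.1029]
tool_rot: [-179.9, 15.9, -172.9]
force: [-0.1, 0.2, -0.7]
grip_width: 0.0004
grasp_force: 0.0
```

step_arm:
  moves:
    - {"dp": [0, 0, 1], "dr": [0, 0, 0], "fingers": 1}
    - {"dp": [0, 0, 1], "dr": [0, 0, 0], "fingers": 1}
    - {"dp": [0, 0, 1], "dr": [0, 0, 0], "fingers": 1}
    - {"dp": [0, 0, 1], "dr": [0, 0, 0], "fingers": 1}
    - {"dp": [0, 0, 0], "dr": [0, 0, 0], "fingers": 1}

```text
time_s: 5.2
tool_pos: [0.5468, -0.1559, 0.0986]
tool_rot: [-180.0, 15.9, -172.9]
force: [-0.3, 0.1, -0.7]
grip_width: 0.0002
grasp_force: 0.0
```

Run:
```python
from h import *
delta(world(p,[panel(SR+.016,-.074,.004)])[0])
```

```text
t 5.2 pos [ 0.5468 -0.1559  0.0986] rot [-180.    15.9 -172.9] F [-0.3  0.1 -0.7] w 0.0002
dp mm [-0.2  0.3  2.9] dr [-0.001 -0.001 -0.002]
```

step_arm:
  moves:
    - {"dp": [0, 0, 1], "dr": [0, 0, 0], "fingers": 1}
    - {"dp": [0, 0, 1], "dr": [0, 0, 0], "fingers": 1}
    - {"dp": [0, 0, 1], "dr": [0, 0, 0], "fingers": 1}
    - {"dp": [0, 0, 0], "dr": [0, 0, 0], "fingers": 1}
    - {"dp": [0, 0, 0], "dr": [0, 0, 0], "fingers": 1}

```text
time_s: 5.82
tool_pos: [0.5477, -0.1559, 0.0971]
tool_rot: [-180.0, 15.9, -172.9]
force: [-6.4, 1.4, 9.5]
grip_width: 0.0006
grasp_force: 5.4
```

Run:
```python
from h import *
import cv2
im=env.read_camera("scene")[210:310,240:373,::-1]
im=cv2.resize(im,None,fx=5.5,fy=5.5,interpolation=cv2.INTER_CUBIC);cv2.imwrite("pics/c3.png",im)
delta(world(p,[panel(SR+.016,-.074,.004)])[0])
```

```text
t 5.88 pos [ 0.5477 -0.1559  0.0971] rot [-180.    15.9 -172.9] F [-6.4  0.8  9.5] w 0.0008
dp mm [0.3 0.5 1.3] dr [-0.001 -0.    -0.002]
```

View pics/c3.png

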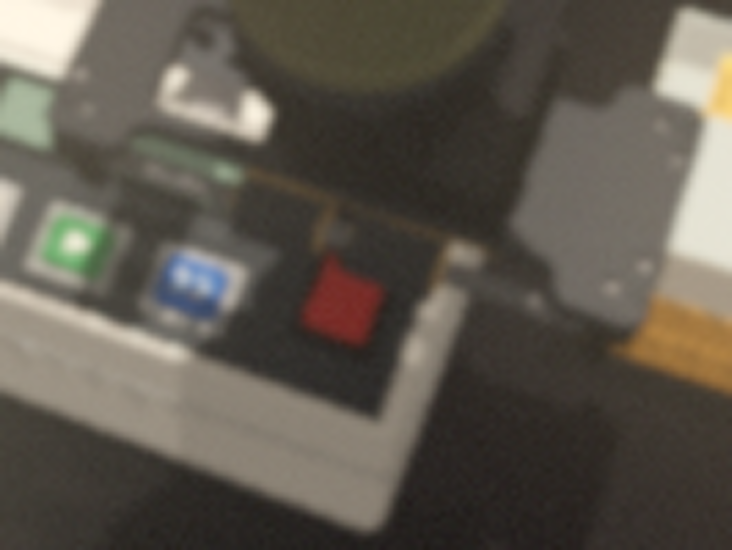

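Force rose to about 11 N at 5 mm above the panel, which suggests the rocker is over against its stop. I'll retract, straighten the tool and check.

step_arm:
  moves:
    - {"dp": [0, 0, -10], "dr": [0, 0, 0], "fingers": 1}
    - {"dp": [0, 0, -40], "dr": [0, 0, 0], "fingers": 1}
    - {"dp": [0, 0, -50], "dr": [0, 0, 0], "fingers": 1}
    - {"dp": [0, 0, -50], "dr": [0, 0.139, 0], "fingers": 1}
    - {"dp": [0, 0, -50], "dr": [0, 0.139, 0], "fingers": 1}

```text
time_s: 6.5
tool_pos: [0.499, -0.1624, 0.2929]
tool_rot: [-179.9, -0.1, -173.0]
force: [1.9, -0.7, -1.0]
grip_width: 0.0005
grasp_force: 0.0
```

Run:
```python
from h import *
import cv2
from scipy.optimize import least_squares
a=cv2.resize(env.read_camera("scene")[150:310,240:373,::-1],None,fx=3,fy=3,interpolation=cv2.INTER_CUBIC)
b=cv2.resize(env.read_camera("side")[110:240,205:325,::-1],None,fx=480/130,fy=480/130,interpolation=cv2.INTER_CUBIC)[:480]
im=np.zeros((480,a.shape[1]+b.shape[1],3),np.uint8);im[:,:a.shape[1]]=a;im[:b.shape[0],a.shape[1]:]=b
print(im.shape,a.shape[1]);cv2.imwrite("pics/c4.png",im)
delta([.55,-.15,.3])
```

```text
(480, 842, 3) 399
t 6.6 pos [ 0.5047 -0.1611  0.2961] rot [-179.7    0.4 -172.7] F [ 1.1 -0.5 -1.3] w 0.0005
dp mm [-46.4   5.3  -3.6] dr [-0.005 -0.271  0.001]
```

View pics/c4.png

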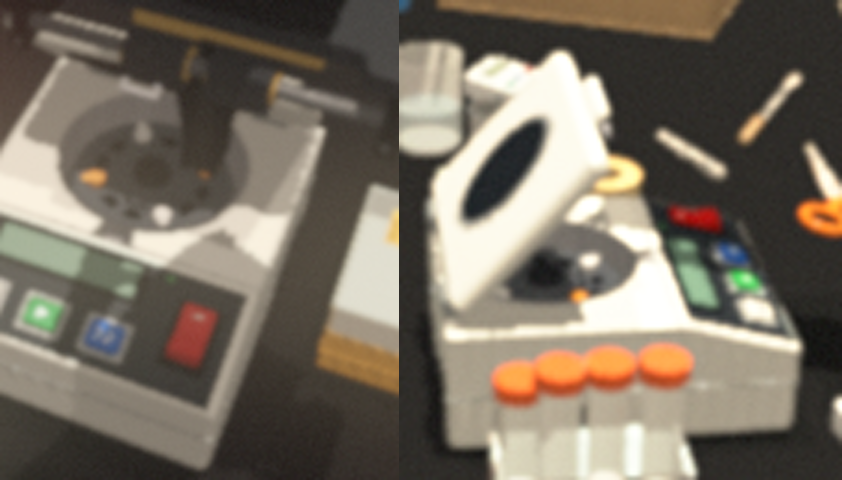

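Run:
```python
from h import *
import cv2
def crop(im,x,y,w,h): return cv2.resize(im[y:y+h,x:x+w],(350,280),interpolation=cv2.INTER_CUBIC)
s0=cv2.resize(cv2.imread("pics/scene0.png"),(512,384),interpolation=cv2.INTER_AREA);d0=cv2.resize(cv2.imread("pics/side0.png"),(512,384),interpolation=cv2.INTER_AREA)
s1=env.read_camera("scene")[:,:,::-1];d1=env.read_camera("side")[:,:,::-1]
t=lambda s,d:np.vstack([crop(s,285,243,35,28),crop(d,270,155,35,28)])
cv2.imwrite("pics/c5.png",np.hstack([t(s0,d0),t(s1,d1)]))
# side lid corners: front-left top, front-right top
from scipy.optimize import least_squares
ms,md=env.camera_model("scene"),env.camera_model("side")
e=np.array([(205,12),(575,110)])/3.75+[190,150]
g=(np.array([(600-399,160),(562-399,58)])/(480/130))+[205,110]
def L(q,f,u): return world(p,[[q[1]-f*np.cos(q[0])+u*np.sin(q[0]),y,.11+f*np.sin(q[0])+u*np.cos(q[0])] for y in(.1,-.1)])
fun=lambda q:np.r_[(proj(ms,L(q,.150,.008))-e).ravel(),(proj(md,L(q,.150,.009))-g).ravel()]
r=least_squares(fun,[.85,.11]);print(r.x,r.fun.round(1))
print((proj(ms,world(p,[[.111,0,.11]]))).round())
```

```text
[0.7916872 0.1213657] [-1.4 -0.4 -1.   1.2 -1.   0.3 -0.9 -1.4]
[[302. 180.]]
```

View pics/c5.png

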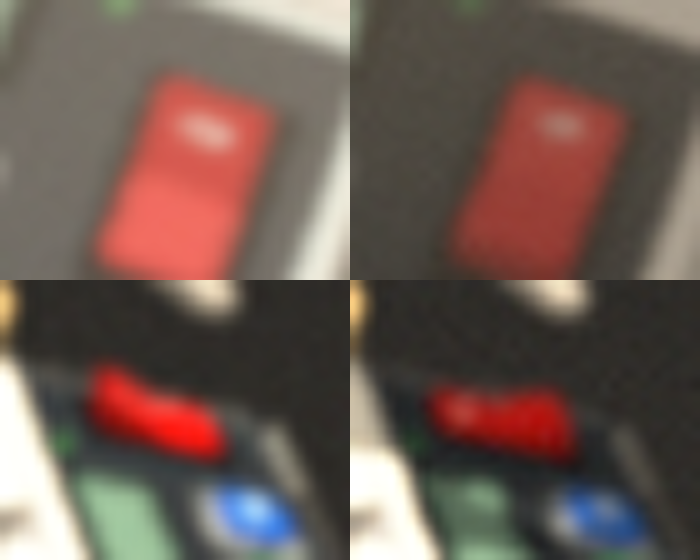

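The side view shows the rocker flipped: the far half is down and the near half raised, so it is on. Next is the lid push path, at machine y = -50 to clear the tab.

Run:
```python
from h import *
hx=.12
q=[]
for th in [.85,.8,.7,.6,.5,.4,.3,.2,.15,.1,.05,0]:
  off=.003+.010*(1-th/.8)
  q.append([hx-.152*np.cos(th)+.011*np.sin(th)+off,-.05,.11+.152*np.sin(th)+.011*np.cos(th)])
q=np.array(q);print(q.round(4));print((np.diff(q,axis=0)*1e3).round(1))
delta(world(p,q[:1]+[[0,0,.02]])[0])
```

```text
[[ 0.0303 -0.05    0.2315]
 [ 0.025  -0.05    0.2267]
 [ 0.0151 -0.05    0.2163]
 [ 0.0063 -0.05    0.2049]
 [-0.0014 -0.05    0.1925]
 [-0.0077 -0.05    0.1793]
 [-0.0127 -0.05    0.1654]
 [-0.0163 -0.05    0.151 ]
 [-0.0175 -0.05    0.1436]
 [-0.0184 -0.05    0.1361]
 [-0.0189 -0.05    0.1286]
 [-0.019  -0.05    0.121 ]]
[[ -5.3   0.   -4.8]
 [ -9.9   0.  -10.4]
 [ -8.8   0.  -11.4]
 [ -7.6   0.  -12.4]
 [ -6.3   0.  -13.2]
 [ -5.    0.  -13.9]
 [ -3.6   0.  -14.4]
 [ -1.2   0.   -7.4]
 [ -0.9   0.   -7.5]
 [ -0.5   0.   -7.5]
 [ -0.1   0.   -7.6]]
t 6.7 pos [ 0.5013 -0.1617  0.2907] rot [-1.799e+02  1.000e-01 -1.729e+02] F [-0.3 -0.4 -0.8] w 0.0007
dp mm [-147.2   24.6   39.4] dr [-0.002 -0.276 -0.001]
```

step_arm:
  moves:
    - {"dp": [-45, 8, 0], "dr": [0, 0, 0], "fingers": 1}
    - {"dp": [-50, 8, 0], "dr": [0, 0, 0], "fingers": 1}
    - {"dp": [-52, 8, 5], "dr": [0, 0, 0], "fingers": 1}
    - {"dp": [0, 0, 20], "dr": [0, 0, 0], "fingers": 1}
    - {"dp": [0, 0, 10], "dr": [0, 0, 0], "fingers": 1}

```text
time_s: 7.32
tool_pos: [0.6417, -0.1199, 0.2516]
tool_rot: [-180.0, -0.3, -172.9]
force: [-0.6, -0.8, 0.3]
grip_width: 0.0008
grasp_force: 0.0
```

Run:
```python
from h import *
delta(world(p,[[.0303,-.05,.2315]])[0])
```

```text
t 7.33 pos [ 0.6417 -0.1199  0.2516] rot [-180.    -0.3 -172.9] F [-0.6 -0.8  0.3] w 0.0008
dp mm [-2.9  0.6 20.1] dr [-0.001 -0.283 -0.003]
```

step_arm:
  moves:
    - {"dp": [0, 0, 12], "dr": [0, 0, 0], "fingers": 1}
    - {"dp": [0, 0, 8], "dr": [0, 0, 0], "fingers": 1}
    - {"dp": [3, 0, 5], "dr": [0, 0, 0], "fingers": 1}
    - {"dp": [5, 0, 5], "dr": [0, 0, 0], "fingers": 1}
    - {"dp": [5, 0, 5], "dr": [0, 0, 0], "fingers": 1}

```text
time_s: 7.95
tool_pos: [0.6302, -0.1215, 0.2207]
tool_rot: [-179.9, 0.1, -172.9]
force: [-1.3, -0.5, 3.6]
grip_width: 0.0004
grasp_force: 1.8
```

Run:
```python
from h import *
delta(world(p,[[.0151,-.05,.2163]])[0])
```

```text
t 7.95 pos [ 0.6302 -0.1215  0.2207] rot [-1.799e+02  1.000e-01 -1.729e+02] F [-1.3 -0.5  3.6] w 0.0004
dp mm [0.8 0.7 4.4] dr [-0.002 -0.277 -0.002]
```

Contact at about 3.6 N. I'll follow the arc.

step_arm:
  moves:
    - {"dp": [3, 0, 5], "dr": [0, 0, 0], "fingers": 1}
    - {"dp": [5, 0, 6], "dr": [0, 0, 0], "fingers": 1}
    - {"dp": [5, 0, 6], "dr": [0, 0, 0], "fingers": 1}
    - {"dp": [4, 0, 6], "dr": [0, 0, 0], "fingers": 1}
    - {"dp": [4, 0, 6], "dr": [0, 0, 0], "fingers": 1}

```text
time_s: 8.57
tool_pos: [0.6079, -0.1246, 0.1912]
tool_rot: [-179.9, -0.1, -172.9]
force: [-4.3, 0.0, 4.9]
grip_width: 0.0003
grasp_force: 2.7
```

step_arm:
  moves:
    - {"dp": [3, 0, 6], "dr": [0, 0, 0], "fingers": 1}
    - {"dp": [3, 0, 7], "dr": [0, 0, 0], "fingers": 1}
    - {"dp": [3, 0, 7], "dr": [0, 0, 0], "fingers": 1}
    - {"dp": [2, 0, 7], "dr": [0, 0, 0], "fingers": 1}
    - {"dp": [2, 0, 7], "dr": [0, 0, 0], "fingers": 1}

```text
time_s: 9.2
tool_pos: [0.5963, -0.1259, 0.1564]
tool_rot: [-179.9, -0.0, -172.9]
force: [-3.1, -0.8, 3.6]
grip_width: 0.0006
grasp_force: 2.1
```

Run:
```python
from h import *
delta(world(p,[[-.0163,-.05,.151]])[0])
```

```text
t 9.2 pos [ 0.5963 -0.1259  0.1564] rot [-179.9   -0.  -172.9] F [-3.1 -0.8  3.6] w 0.0006
dp mm [-2.   0.8  5.4] dr [-0.002 -0.278 -0.002]
```

step_arm:
  moves:
    - {"dp": [0, 0, 7], "dr": [0, 0, 0], "fingers": 1}
    - {"dp": [0, 0, 7], "dr": [0, 0, 0], "fingers": 1}
    - {"dp": [0, 0, 6], "dr": [0, 0, 0], "fingers": 1}
    - {"dp": [0, 0, 5], "dr": [0, 0, 0], "fingers": 1}
    - {"dp": [0, 0, 4], "dr": [0, 0, 0], "fingers": 1}

```text
time_s: 9.82
tool_pos: [0.5962, -0.1255, 0.1286]
tool_rot: [-180.0, -0.1, -172.9]
force: [-6.5, 0.7, 15.2]
grip_width: 0.0004
grasp_force: 7.2
```

step_arm:
  moves:
    - {"dp": [0, 0, 3], "dr": [0, 0, 0], "fingers": 1}
    - {"dp": [0, 0, 2], "dr": [0, 0, 0], "fingers": 1}
    - {"dp": [0, 0, 2], "dr": [0, 0, 0], "fingers": 1}
    - {"dp": [0, 0, 1], "dr": [0, 0, 0], "fingers": 1}
    - {"dp": [0, 0, 0], "dr": [0, 0, 0], "fingers": 1}

```text
time_s: 10.45
tool_pos: [0.5966, -0.1256, 0.121]
tool_rot: [-180.0, 0.0, -172.9]
force: [-5.8, 0.0, 10.9]
grip_width: 0.0002
grasp_force: 5.6
```

step_arm:
  moves:
    - {"dp": [0, 0, 1], "dr": [0, 0, 0], "fingers": 1}
    - {"dp": [0, 0, 1], "dr": [0, 0, 0], "fingers": 1}
    - {"dp": [0, 0, 0], "dr": [0, 0, 0], "fingers": 1}
    - {"dp": [0, 0, 0], "dr": [0, 0, 0], "fingers": 1}
    - {"dp": [0, 0, 0], "dr": [0, 0, 0], "fingers": 1}

```text
time_s: 11.08
tool_pos: [0.5966, -0.1256, 0.1209]
tool_rot: [-180.0, 0.0, -172.9]
force: [-9.1, 1.3, 20.2]
grip_width: 0.0003
grasp_force: 10.1
```

It hit a hard stop at z = 0.121, which is the shut height. I'll retract and look.

step_arm:
  moves:
    - {"dp": [0, 0, -10], "dr": [0, 0, 0], "fingers": 1}
    - {"dp": [15, 0, -30], "dr": [0, 0, 0], "fingers": 1}
    - {"dp": [40, 0, -30], "dr": [0, -0.139, 0], "fingers": 1}
    - {"dp": [40, 0, 0], "dr": [0, -0.139, 0], "fingers": 1}
    - {"dp": [0, 0, 0], "dr": [0, 0, 0], "fingers": 1}

```text
time_s: 11.7
tool_pos: [0.4932, -0.1362, 0.177]
tool_rot: [179.6, 15.6, -173.2]
force: [0.1, 0.7, -0.0]
grip_width: 0.0003
grasp_force: 0.0
```

Run:
```python
from h import *
import cv2
a=cv2.resize(env.read_camera("scene")[150:310,210:373,::-1],None,fx=2.5,fy=2.5,interpolation=cv2.INTER_CUBIC)
b=cv2.resize(env.read_camera("side")[100:233,205:325,::-1],(361,400),interpolation=cv2.INTER_CUBIC)
cv2.imwrite("pics/c6.png",np.hstack([a,b]))
delta(world(p,[panel(SK,-.022,.03)])[0])
```

```text
t 11.8 pos [ 0.5021 -0.1368  0.1823] rot [-180.    16.  -172.9] F [-0.2 -0.7  0.4] w 0.0
dp mm [18.5 27.8 68.9] dr [-0.001  0.002 -0.003]
```

View pics/c6.png

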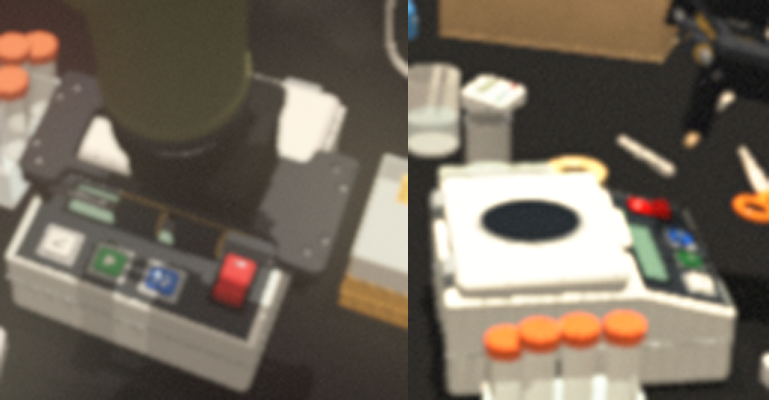

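The lid is shut and the rocker on. Now the blue key.

step_arm:
  moves:
    - {"dp": [9, 14, 15], "dr": [0, 0, 0], "fingers": 1}
    - {"dp": [9, 14, 15], "dr": [0, 0, 0], "fingers": 1}
    - {"dp": [0, 0, 20], "dr": [0, 0, 0], "fingers": 1}
    - {"dp": [0, 0, 19], "dr": [0, 0, 0], "fingers": 1}
    - {"dp": [0, 0, 0], "dr": [0, 0, 0], "fingers": 1}

```text
time_s: 12.42
tool_pos: [0.5021, -0.109, 0.11]
tool_rot: [-179.9, 15.8, -172.8]
force: [0.8, 0.0, 0.0]
grip_width: 0.0004
grasp_force: 0.0
```

Run:
```python
from h import *
import cv2
a=cv2.resize(env.read_camera("scene")[190:300,210:350,::-1],None,fx=5,fy=5,interpolation=cv2.INTER_CUBIC)
cv2.imwrite("pics/c7.png",a)
delta(world(p,[panel(SK,-.022,.006)])[0])
```

```text
t 12.47 pos [ 0.5023 -0.1093  0.111 ] rot [-179.9   15.9 -172.8] F [ 0.7  0.1 -0.2] w 0.0006
dp mm [ 2.3  0.5 23.3] dr [-0.002 -0.001 -0.001]
```

View pics/c7.png

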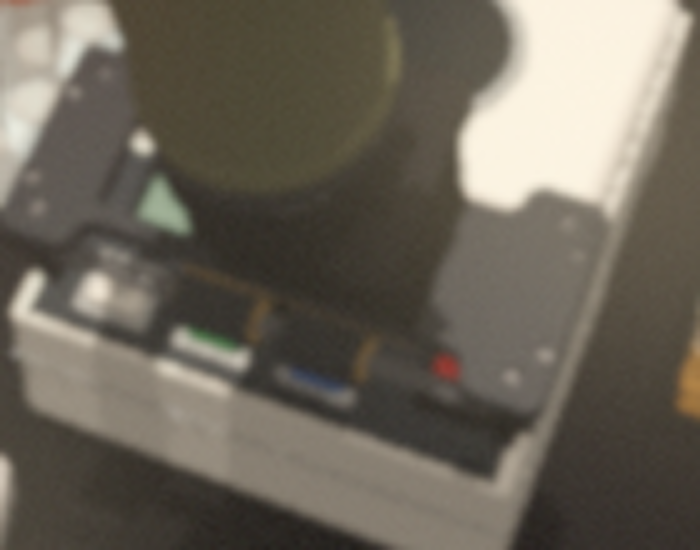

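The gripper stands over the blue key (lower edge visible at (315,385)). The green key's front edge shows to its left. Pressing down.

step_arm:
  moves:
    - {"dp": [2, 0.5, 7], "dr": [0, 0, 0], "fingers": 1}
    - {"dp": [0, 0, 7], "dr": [0, 0, 0], "fingers": 1}
    - {"dp": [0, 0, 5], "dr": [0, 0, 0], "fingers": 1}
    - {"dp": [0, 0, 2], "dr": [0, 0, 0], "fingers": 1}
    - {"dp": [0, 0, 1], "dr": [0, 0, 0], "fingers": 1}

```text
time_s: 13.1
tool_pos: [0.5049, -0.1084, 0.0893]
tool_rot: [-179.9, 15.9, -172.9]
force: [-0.1, 0.5, -0.4]
grip_width: 0.0002
grasp_force: 0.0
```

step_arm:
  moves:
    - {"dp": [0, 0, 1], "dr": [0, 0, 0], "fingers": 1}
    - {"dp": [0, 0, 1], "dr": [0, 0, 0], "fingers": 1}
    - {"dp": [0, 0, 1], "dr": [0, 0, 0], "fingers": 1}
    - {"dp": [0, 0, 0], "dr": [0, 0, 0], "fingers": 1}
    - {"dp": [0, 0, 0], "dr": [0, 0, 0], "fingers": 1}

```text
time_s: 13.72
tool_pos: [0.5058, -0.1083, 0.0866]
tool_rot: [-179.9, 15.9, -172.9]
force: [-1.7, -0.4, 2.7]
grip_width: 0.0005
grasp_force: 1.2
```

Run:
```python
from h import *
delta(world(p,[panel(SK,-.022,.002)])[0])
```

```text
t 13.72 pos [ 0.5058 -0.1083  0.0866] rot [-179.9   15.9 -172.9] F [-1.7 -0.4  2.7] w 0.0005
dp mm [-1.  -0.1  2.9] dr [-0.002  0.    -0.002]
```

step_arm:
  moves:
    - {"dp": [0, 0, 1], "dr": [0, 0, 0], "fingers": 1}
    - {"dp": [0, 0, 1], "dr": [0, 0, 0], "fingers": 1}
    - {"dp": [0, 0, 0.5], "dr": [0, 0, 0], "fingers": 1}
    - {"dp": [0, 0, 0.5], "dr": [0, 0, 0], "fingers": 1}
    - {"dp": [0, 0, 0], "dr": [0, 0, 0], "fingers": 1}

```text
time_s: 14.35
tool_pos: [0.5065, -0.1082, 0.0843]
tool_rot: [-180.0, 15.9, -172.9]
force: [-6.0, -0.3, 9.3]
grip_width: 0.0004
grasp_force: 5.6
```

step_arm:
  moves:
    - {"dp": [0, 0, 0.5], "dr": [0, 0, 0], "fingers": 1}
    - {"dp": [0, 0, 0], "dr": [0, 0, 0], "fingers": 1}
    - {"dp": [0, 0, 0], "dr": [0, 0, 0], "fingers": 1}
    - {"dp": [0, 0, 0], "dr": [0, 0, 0], "fingers": 1}
    - {"dp": [0, 0, 0], "dr": [0, 0, 0], "fingers": 1}

```text
time_s: 14.98
tool_pos: [0.5066, -0.1082, 0.0842]
tool_rot: [-180.0, 15.9, -172.9]
force: [-8.6, 0.9, 13.4]
grip_width: 0.0006
grasp_force: 7.8
```

```bash
python3 -c "
from h import *
delta(world(p,[panel(SK,-.022,.002)])[0]); print(env.sign_off())"
```

```text
t 14.97 pos [ 0.5066 -0.1082  0.0842] rot [-180.    15.9 -172.9] F [-8.6  0.9 13.4] w 0.0006
dp mm [-0.9 -0.1  0.4] dr [-0.001  0.    -0.002]
the job is handed in; nothing more can be done
None
```

I switched the rocker on, pushed the lid shut on its catch, and handed the job in with the blue key held on its bottom stop at about 16 N; sign-off returned no verdict.

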